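# Park the dust cover and seat the keyed feed shaft

## Robot

A 6-joint arm with a two-finger parallel gripper is mounted at the origin on the work surface. World frame = base frame: x ahead of the robot, y to its left, z up, the work surface at z = 0. Lengths are in m, angles in rad, forces in N, time in s.
With the tool pointing down it reaches from about 0.3 to 0.775 m from the base axis. Payload 14.6 kg.
Tool frame: the origin (TCP) lies at the very end of the fingers, on their centre line; the grasp point (between the pads) lies 19 mm behind it (r.grip_depth is the distance from the TCP to the grasp point, in m); z points along the fingers, y is the direction in which the jaws open and shut (so a half turn about z gives the same grasp; the last joint's range is limited). The gripper opens to 94 mm and grips with 3 to 60 N. Pads are 16 mm wide; open, the fingers measure 119 mm over their backs; the gripper's body (75 mm by 177 mm) begins 78 mm behind the grasp point.
Start: joints at [1.212, 0.3, 1.521, -0, 1.321, -0.067], TCP at [0.158, 0.527, 0.205] pointing down, gripper open.
Joint ranges: [-3.03, 3.03], [-0.79, 2.21], [0.23, 2.52], [-1.04, 4.18], [0, 3.07], [-2.55, 2.55]. Speed limits (rad/s): [2.22, 2.22, 2.57, 3.14, 3.14, 3.14].

## Interface

Orientations are given as [roll, pitch, yaw] about the fixed x, y, z axes, in that order (R = Rz(yaw) Ry(pitch) Rx(roll)).
In Python, from station import r gives the robot as it stands.
- The arm moves only by the shell command python3 -m creep 'ROWS' [FORCE]. ROWS is a JSON object of lists of equal length, an entry for each row: "xyz": the shift along the tool's x, y, z in mm, a list of three; "roll": the turn about the tool's z in degrees; "claw": the opening, from 0 (shut) to 1 (fully open). In form: {"xyz": [[x, y, z], ...], "roll": [roll, ...], "claw": [claw, ...]}. A call has 1 to 12 rows; each row is the pose to reach, as a shift and turn from the pose measured when the call began, along the tool's axes at that moment; what a row does not reach only later rows make up. A row lasts 1/8 s, in which the tool goes at most 62.5 mm and 10.7 degrees, less where a joint would pass 70% of its speed; a pose out of reach is approached as far as the arm can. A call with a gripper value outside its range is refused whole. The fingers move at their own pace and stop on an object; FORCE is the grip in N (left out, the last holds). Time passes only in rows, so rows that repeat a pose let the fingers close. It gives the time, the measured TCP pose, the force and the opening at its end, in the units of the state.
- r.state(): the state, without advancing time (a new reading comes with each control period).
- r.camera(name): name is "scene" or "side" or "wrist"; returns a dict with "image" (384x512x3 uint8, red, green, blue), "fov_y" (degrees; the focal length in pixels is half the picture's height over the tangent of half this angle, whatever the lens; pixels are square), "cx", "cy" (the principal point, pixels), "R" (3x3) and "t" (3): a world point X has camera coordinates R X + t; the wrist camera has in their place "mount" (4x4, takes a point from camera to tool coordinates, whose origin is the TCP and whose axes are the flange's). Camera axes: x right, y down, z forward; pixel columns grow to the right and rows downward; lengths in m; the calibration is good to about 2 mm. A picture is of the moment at which its call begins: read the wrist's pose just before it. There is no depth.
- r.close_job(): hands the job in, once; it reports no verdict.
The state is a dict: "t": time; "joints": joint angles; "joint_velocities": joint speeds; "tau": joint torques, N m; "eef_pos": TCP position; "eef_rot": TCP orientation; "force": force on the tool from outside, world axes, zero at the start; "wrist_torque": the same for the moment, N m; "width": opening from 0.0 (shut) to 1.0 (fully open).
Only numpy, scipy, OpenCV 4.12 (cv2) and the standard library are available. Lean on these libraries where they do the work, as an engineer would, in place of code of your own. Each camera call takes 0.05 s, during which the arm holds its last target.

## Task

Lift the bent-sheet dust cover off the feed drive's pulley and hang it astride the black horizontal bar, left hanging level by itself; then take the keyed shaft from its wooden stand, put its nose into the pulley's bore, turn it until the key slips into the keyway, and push on against the spring until its collar sits flush on the pulley. Finish while holding: keep gripping the shaft and pressing it fully home, do not let go. Leave the tub, the beaker and the spanner where they are.

Things in the scene. Friction and masses are not known exactly. Their poses are not given: they have to be found in the camera images.
- cover_tab (a point): Centre of the upright black grip tab of the loose dust cover (0.16 kg); z up, x along the tab. Tab 30 (x) by 10 (y) by 46 mm tall; pinch it across y. It stands on the middle of a flat aluminium top plate whose upper face is 23 mm below this point. At the start the cover stands over the pulley, its legs on the drive's housing.
- cover_under (a point): Middle of the underside of the cover's top plate, 26 mm below cover_tab, same axes; rests on the bar when hung. The plate is 64 (x) by 70 (y) by 3 mm; two legs, 3 mm thick, 64 mm long in x and 45 mm tall, hang from its +y and -y edges, 64 mm apart inside; the ends in x are open.
- bar_top (a point): Middle of the top face of the fixed horizontal bar, a black square profile 30 by 30 mm and 260 mm long, its top 150 mm above the bench, on two posts under its ends. x runs along the bar, z up. The cover hangs with its own x along the bar, either way round, one leg on each side.
- drive: Fixed grey housing under the pulley, 150 (x) by 130 (y) by 60 mm tall; origin at the centre of its underside, z up, x towards the end with the black motor. Inside the pulley's bore a spring seat waits 30 mm below the mouth; it yields with 4 N at first and 8 N once the shaft is fully home, and lifts the shaft 8 mm again unless it is kept pressed.
- pulley_mouth (a point): On the axis of the upright toothed steel pulley (56 mm across, 40 mm tall) at its top face, 100 mm above the bench; axes as drive. Bore 18 mm; one keyway, 8 mm wide, reaching 14.5 mm from the axis, turned from this x by an unknown angle up to 0.45 rad either way: see it from above or feel for it by turning the shaft under a light push. The pulley itself turns very stiffly (0.6 N m).
- shaft_head (a point): Centre of the flat grip head of the loose steel shaft (0.2 to 0.32 kg) standing upright in the stand; z up, x towards the key. Head 32 (x) by 12 (y) by 48 mm tall; pinch it across y. From 24 to 34 mm below this point is a round collar 40 mm across; a lug 6 mm wide on its rim, reaching 26 mm from the axis, points the way of the key below it.
- shaft_shoulder (a point): On the shaft's axis at the collar's underside, 34 mm below shaft_head. Below it: 38 mm of shaft, 16 mm across, 4 mm tapered nose; key 5 mm wide, 12 mm out from the axis, on the upper 26 mm, so the lowest 12 mm enter at any angle. Height over pulley_mouth: 26 mm with the key resting on the pulley, 8 mm with the key in and the tip on the spring seat, 0 fully home.
- stand: Fixed wooden block, 75 by 75 by 60 mm tall, with a 31 mm wide hole, 50 mm deep; origin at the centre of its underside. The collar rests on its top; lift the shaft straight up by 45 mm or more to clear it.
- tub: Bystander: black tub with a paper band, 84 mm across, 110 mm tall; origin at the centre of its underside. Leave alone.
- beaker: Bystander: open glass beaker, 66 mm across, 85 mm tall; origin at the centre of its underside. Leave alone.
- spanner: Bystander: steel spanner, 150 mm long, lying flat on the bench; origin at its middle, x along it. Leave alone.
Not all that is in view belongs to the job. There is more than one size of the part that bears shaft_head; the job needs the largest.

How it is judged:
On the way, in this order (a step that is already met when the one before it is completed fails the run):
1. The cover hangs level astride the bar, released and carried by the bar (contact force between cover and bar above 0.3 N and contact force between the fingers and cover below 0.05 N and angle between cover_tab's own z axis and vertical below 0.15 rad and z of cover_under in the frame of bar_top between -0.006 and 0.006 m and x of cover_under in the frame of bar_top between -0.12 and 0.12 m and y of cover_under in the frame of bar_top between -0.025 and 0.025 m and linear speed of cover below 0.02 m/s), for 0.3 s.
2. The key has slipped into the pulley's keyway, the shaft upright in the bore (horizontal distance between shaft_shoulder and pulley_mouth below 0.004 m and angle between shaft_head's own z axis and vertical below 0.08 rad and z of shaft_shoulder in the frame of pulley_mouth below 0.018 m), for 0.1 s.
At the end, for the whole second after the job is handed in: Shaft gripped, at rest, upright (0.08 rad), within 4 mm of the pulley's axis, collar within 2.5 mm of its top face against the spring; cover released and at rest on the bar, level (0.15 rad), plate within 6 mm of its top, within 25 mm across and 120 mm along of its middle (all of step 1 and horizontal distance between shaft_shoulder and pulley_mouth below 0.004 m and angle between shaft_head's own z axis and vertical below 0.08 rad and z of shaft_shoulder in the frame of pulley_mouth below 0.0025 m and contact force between the fingers and shaft above 2 N and linear speed of shaft below 0.02 m/s); the arm keeps its last pose, push and grip.
It fails at once if The tub is moved by more than 30 mm (distance of tub from where it was at the start of the episode above 0.03 m).
It fails at once if The beaker is moved by more than 30 mm (distance of beaker from where it was at the start of the episode above 0.03 m).
It fails at once if The spanner is moved by more than 30 mm (distance of spanner from where it was at the start of the episode above 0.03 m).
It also fails if it takes over 64 s, if anything falls off the work surface, if the arm or the gripper's body presses on something with over 40 N, if the wrist force passes 120 N, or if a joint passes its speed limit or range.

## Working session

There is one attempt and no reset: what is moved stays moved. The work goes in short steps, Python scripts to look and compute and a shell command to move; the robot and the scene stay as the last step left them, time stands still between calls to the robot, and variables do not carry over. Pictures are saved under pics/ and viewed, and the job is handed in when it is done.

```bash
ls; mkdir -p pics
python3 - <<'E'
from station import r
import cv2
s=r.state(); print({k:s[k] for k in ('t','joints','eef_pos','eef_rot','force','width')}, r.grip_depth)
for n in ("scene","side","wrist"):
    c=r.camera(n); cv2.imwrite(f"pics/{n}0.png",c["image"][:,:,::-1])
    print(n,{k:v for k,v in c.items() if k!="image"})
E
```

```text
pics
{'t': 0.0, 'joints': array([ 1.21238876e+00,  3.00490670e-01,  1.52160927e+00,  1.70840391e-05,
        1.32070115e+00, -6.66015917e-02]), 'eef_pos': array([0.15812782, 0.526491  , 0.20486368]), 'eef_rot': array([-3.14038800e+00, -9.69346788e-05,  2.84978238e+00]), 'force': array([-0.5439585 ,  0.65117851,  0.38153856]), 'width': 1.0026665175531706} 0.0188
scene {'fov_y': 44.188345013215184, 'cx': 255.58905285787824, 'cy': 186.8978306826327, 'R': array([[ 0.86166991,  0.50716935,  0.0174417 ],
       [ 0.39797359, -0.65402447, -0.64332652],
       [-0.31486819,  0.56127645, -0.76539322]]), 't': array([-0.51504268, -0.1564769 ,  1.31152853])}
side {'fov_y': 48.75525911433747, 'cx': 252.43460158291762, 'cy': 184.0965110570008, 'R': array([[ 0.77020467, -0.63779618, -0.00089357],
       [-0.38393502, -0.46252148, -0.79916693],
       [ 0.50929232,  0.61586517, -0.60110849]]), 't': array([-0.4550653 ,  0.30848508,  0.73147114])}
wrist {'fov_y': 58.93283178289652, 'cx': 252.14563574888967, 'cy': 189.79041258178555, 'mount': array([[ 7.85250550e-04, -9.68977180e-01, -2.47148958e-01,
         7.18670990e-02],
       [ 9.99999583e-01,  6.45488072e-04,  6.46521076e-04,
         3.32054273e-04],
       [-4.66932464e-04, -2.47149363e-01,  9.68977283e-01,
        -1.78655350e-01],
       [ 0.00000000e+00,  0.00000000e+00,  0.00000000e+00,
         1.00000000e+00]])}
```

View pics/scene0.png

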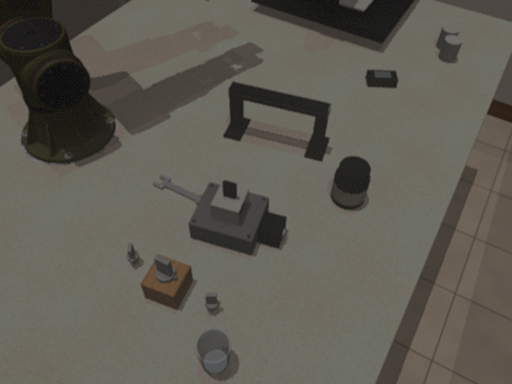

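View pics/side0.png

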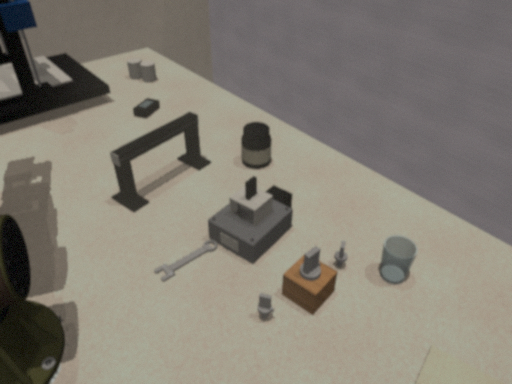

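View pics/wrist0.png

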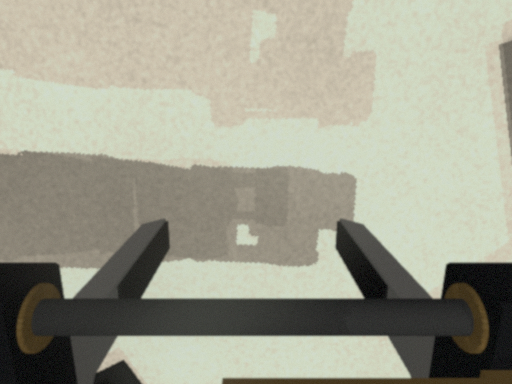

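The scene view shows the drive with the cover's tab at about (230,189), the bar from (232,90) to (328,103), and the wooden stand with a shaft at (165,270). Three things look like a shaft: (133,253), (165,268) and (212,300). The one in the stand looks largest, so I'll enlarge to check.

```bash
cat > h.py <<'E'
import numpy as np, cv2
from station import r
from scipy.spatial.transform import Rotation as Rn
def ray(c,uv,T=None):
    f=c["image"].shape[0]/2/np.tan(np.radians(c["fov_y"])/2)
    d=np.array([(uv[0]-c["cx"])/f,(uv[1]-c["cy"])/f,1.])
    if "R" in c: return -c["R"].T@c["t"], c["R"].T@d
    p,R=T; M=c["mount"]
    return p+R@M[:3,3], R@(M[:3,:3]@d)
def plane(c,uv,z,T=None):
    o,d=ray(c,uv,T); return o+d*(z-o[2])/d[2]
def tri(rays):
    A=0;b=0
    for o,d in rays:
        d=d/np.linalg.norm(d);P=np.eye(3)-np.outer(d,d);A=A+P;b=b+P@o
    x=np.linalg.solve(A,b)
    return x,[np.linalg.norm((np.eye(3)-np.outer(d,d)/(d@d))@(x-o)) for o,d in rays]
def wpose():
    s=r.state(); return np.array(s["eef_pos"]),Rn.from_euler("xyz",s["eef_rot"]).as_matrix()
def crop(img,x0,y0,x1,y1,k,name):
    cv2.imwrite("pics/"+name,cv2.resize(img[y0:y1,x0:x1,::-1],None,fx=k,fy=k,interpolation=cv2.INTER_CUBIC))
def proj(c,X,T=None):
    f=c["image"].shape[0]/2/np.tan(np.radians(c["fov_y"])/2)
    if "R" in c: q=c["R"]@X+c["t"]
    else:
        p,R=T;M=c["mount"]; q=M[:3,:3].T@(R.T@(np.array(X)-p)-M[:3,3])
    return f*q[0]/q[2]+c["cx"],f*q[1]/q[2]+c["cy"]
E
python3 - <<'E'
import cv2
from h import crop
a=cv2.imread("pics/scene0.png")[:,:,::-1];b=cv2.imread("pics/side0.png")[:,:,::-1]
crop(a,110,75,340,325,3,"x.png") if 0 else None
crop(a,110,160,310,320,4,"sc1.png")
crop(b,190,160,390,320,4,"sd1.png")
crop(a,210,70,410,210,4,"sc2.png")
crop(b,100,100,300,220,4,"sd2.png")
E
```

```text
(no output)
```

View pics/sc1.png

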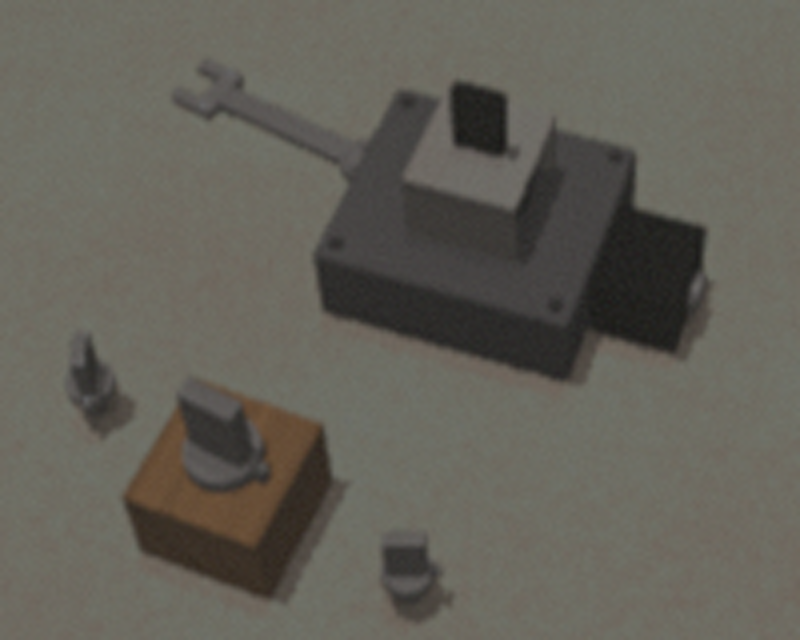

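View pics/sd1.png

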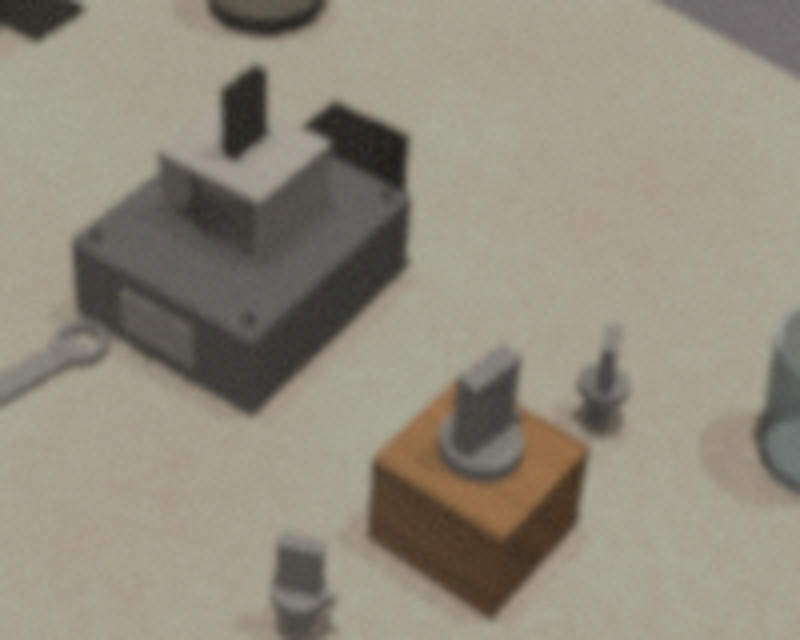

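View pics/sc2.png

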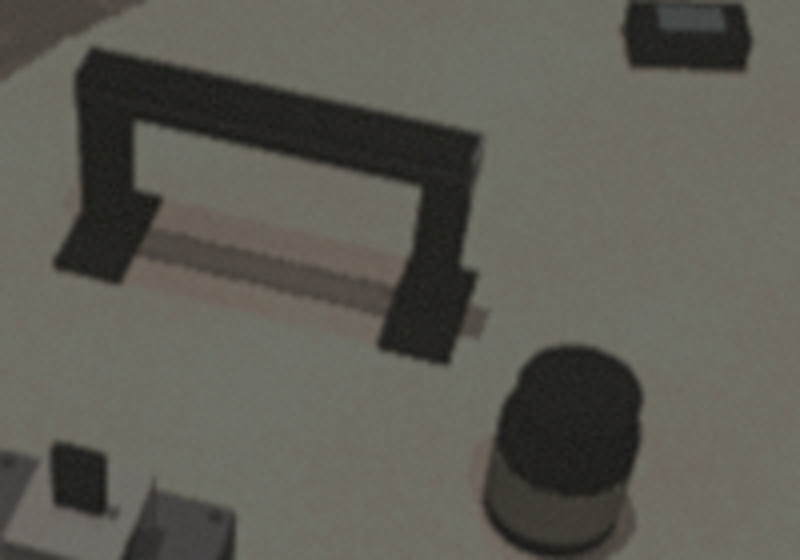

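View pics/sd2.png

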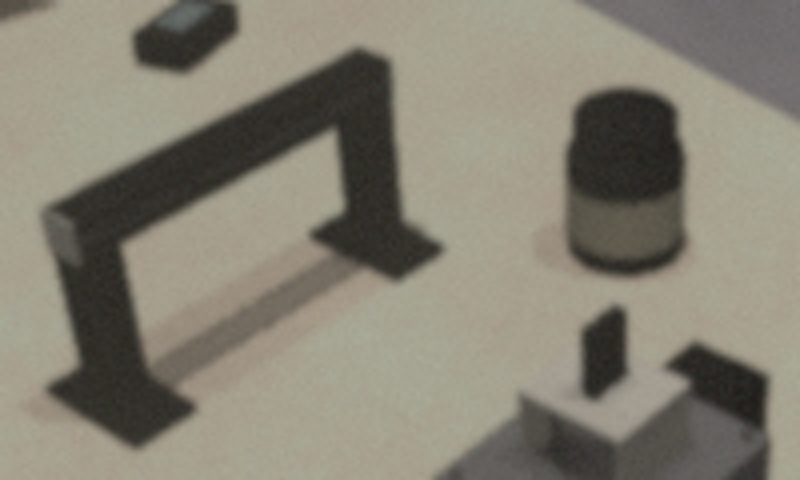

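In the crops the shaft in the wooden stand is clearly the largest head and collar: head at scene (164,264), lug at (175,277). The other two are small ones standing on the bench. Next I cast the corners.

Run:
```python
from h import *
np.set_printoptions(precision=4,suppress=True)
C={n:r.camera(n) for n in("scene","side")}
def P(cam,crp,pts,z):
    x0,y0=crp
    q=np.array([plane(C[cam],(x0+X/4-.4,y0+Y/4-.4),z) for X,Y in pts]); return q[:,:2]
sc1=(110,160);sd1=(190,160);sc2=(210,70);sd2=(100,100)
def rep(n,q):
    e=q[1:]-q[:-1]; print(n,q.tolist() if 0 else q.round(4).tolist(),"len",np.linalg.norm(e,axis=1).round(4),"ang",np.degrees(np.arctan2(e[:,1],e[:,0])).round(1),"mid",q.mean(0).round(4))
rep("plate sc",P("scene",sc1,[(403,180),(517,207),(555,122)],.108))
rep("plate sd",P("side",sd1,[(160,155),(257,198),(332,145)],.108))
rep("tabtop sc",P("scene",sc1,[(453,83),(506,93)],.154))
rep("tabtop sd",P("side",sd1,[(225,84),(262,66)],.154))
rep("hous sc",P("scene",sc1,[(400,93),(318,257),(570,325),(635,152)],.06))
rep("hous sd",P("side",sd1,[(75,242),(252,343),(410,203)],.06))
rep("stand sc",P("scene",sc1,[(125,497),(257,545),(325,427),(197,380)],.06))
rep("stand sd",P("side",sd1,[(373,462),(503,542),(588,453)],.06))
rep("headtop sc",P("scene",sc1,[(182,385),(236,413),(247,405),(195,377)],.118))
rep("headtop sd",P("side",sd1,[(458,382),(470,390),(520,355),(508,347)],.118))
rep("lug sc",P("scene",sc1,[(262,467)],.066))
rep("bar sc",P("scene",sc2,[(92,48),(482,135),(472,160),(78,75)],.15))
rep("bar sd",P("side",sd2,[(43,210),(75,240),(390,64),(358,47)],.15))
rep("tub",P("scene",sc2,[(560,500)],.0));
```

```text
plate sc [[0.5303, -0.0809], [0.5923, -0.0646], [0.5792, -0.0038]] len [0.064  0.0622] ang [ 14.8 102.1] mid [ 0.5673 -0.0498]
plate sd [[0.515, -0.014], [0.5324, -0.0753], [0.5926, -0.0672]] len [0.0638 0.0607] ang [-74.1   7.7] mid [ 0.5467 -0.0522]
tabtop sc [[0.5388, -0.0417], [0.5664, -0.033]] len [0.0289] ang [17.4] mid [ 0.5526 -0.0374]
tabtop sd [[0.5441, -0.0348], [0.5695, -0.0349]] len [0.0254] ang [-0.1] mid [ 0.5568 -0.0349]
hous sc [[0.4692, 0.0019], [0.4973, -0.1201], [0.6388, -0.0867], [0.6101, 0.0351]] len [0.1252 0.1455 0.1252] ang [-77.   13.3 103.3] mid [ 0.5538 -0.0425]
hous sd [[0.4674, 0.0034], [0.4929, -0.1188], [0.6327, -0.0907]] len [0.1249 0.1425] ang [-78.2  11.4] mid [ 0.531  -0.0687]
stand sc [[0.5009, -0.2897], [0.5731, -0.277], [0.563, -0.2056], [0.4894, -0.2171]] len [0.0733 0.0721 0.0745] ang [  10.    98.1 -171.1] mid [ 0.5316 -0.2474]
stand sd [[0.4868, -0.2168], [0.5002, -0.2892], [0.5701, -0.2787]] len [0.0736 0.0707] ang [-79.5   8.6] mid [ 0.5191 -0.2616]
headtop sc [[0.5141, -0.2476], [0.5461, -0.2467], [0.5479, -0.2404], [0.5167, -0.2407]] len [0.032  0.0066 0.0312] ang [   1.7   73.8 -179.3] mid [ 0.5312 -0.2438]
headtop sd [[0.5126, -0.2423], [0.5133, -0.2493], [0.5469, -0.2486], [0.5464, -0.2415]] len [0.007  0.0336 0.0071] ang [-84.5   1.1  94.1] mid [ 0.5298 -0.2454]
lug sc [[0.5518, -0.2433]] len [] ang [] mid [ 0.5518 -0.2433]
bar sc [[0.3742, 0.2573], [0.6261, 0.3114], [0.6308, 0.2866], [0.3814, 0.2293]] len [0.2576 0.0252 0.2559] ang [  12.1  -79.4 -167. ] mid [0.5031 0.2711]
bar sd [[0.374, 0.2592], [0.3744, 0.2178], [0.6311, 0.2809], [0.628, 0.3154]] len [0.0414 0.2643 0.0346] ang [-89.5  13.8  95.1] mid [0.5019 0.2683]
tub [[0.7571, 0.192]] len [] ang [] mid [0.7571 0.192 ]
```

Both views agree. The cover and drive are at about (0.553,-0.040) with yaw 12.5°, the bar's middle is at (0.503,0.270) with yaw 13°, and the shaft is at (0.5305,-0.2446) with yaw about 1.5° and the key along +x. The lengths match the given sizes. I'll move above the cover with a tool yaw of 12.5°.

```bash
python3 -m creep '{"xyz":[[0,0,-30],[-30,-20,-55],[-70,-50,-60],[-115,-85,-60],[-160,-122,-60],[-205,-160,-60],[-250,-198,-60],[-295,-234,-60],[-340,-270,-60],[-385,-305,-60],[-430,-340,-60],[-470,-372,-60]],"roll":[0,10,20,30,40,50,60,70,80,90,100,110],"claw":[1,1,1,1,1,1,1,1,1,1,1,1]}'
python3 - <<'E'
from h import *
p,R=wpose(); print(r.state()["joints"].round(3)); d=np.array([.553,-.040,.262])-p
print(R.T@d*1000, np.degrees(r.state()["eef_rot"][2]))
E
```

```text
t: 1.75
eef_pos: [0.5022, 0.0333, 0.2654]
eef_rot: [3.141, 0.0, 0.924]
force: [0.8, 0.3, 0.3]
width: 0.999
[-0.006  0.154  1.561 -0.     1.428  0.641]
[-27.82594387  84.74634772   3.38606724] 52.91970644377661
```

```bash
python3 -m creep '{"xyz":[[-10,25,3],[-20,55,3],[-28,85,3],[-28,85,3],[-28,85,3]],"roll":[10,20,30,40.4,40.4],"claw":[1,1,1,1,1]}'
python3 - <<'E'
from h import *
p,R=wpose(); print(r.state()["joints"].round(3)); c=r.camera("wrist"); np.save("pics/w1.npy",np.c_[p,R])
cv2.imwrite("pics/w1.png",c["image"][:,:,::-1]); print(p,r.state()["eef_rot"])
E
```

```text
t: 2.38
eef_pos: [0.5531, -0.0404, 0.2621]
eef_rot: [3.141, 0.001, 0.219]
force: [-0.5, 0.8, -0.3]
width: 1.003
[-0.139  0.274  1.423 -0.     1.445  1.213]
[ 0.55306048 -0.0404458   0.26211626] [3.14126698e+00 3.89304847e-04 2.22637848e-01]
```

View pics/w1.png

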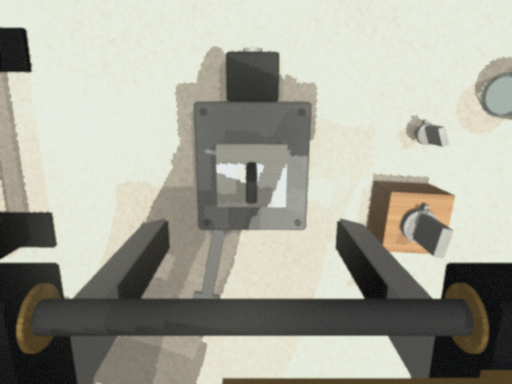

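The wrist view from above shows the cover plate at about (216–289,145–208), the tab at (251,183) and the housing at (195–309,102–229). All are nearly square with the picture.

Run:
```python
from h import *
c=r.camera("wrist");p,R=wpose();img=c["image"]
crop(img,170,80,330,240,4,"w1c.png")
g=cv2.cvtColor(img,cv2.COLOR_RGB2GRAY)
T=(p,R)
m=(g<45).astype(np.uint8);m[:155]=0;m[215:]=0;m[:,:235]=0;m[:,270:]=0
cs,_=cv2.findContours(m,cv2.RETR_EXTERNAL,cv2.CHAIN_APPROX_NONE);k=max(cs,key=cv2.contourArea)
print(cv2.boundingRect(k),cv2.minAreaRect(k))
def rep(n,uvs,z):
    q=np.array([plane(c,u,z,T)[:2] for u in uvs]);e=np.diff(q,axis=0)
    print(n,q.round(4).tolist(),np.linalg.norm(e,axis=1).round(4),np.degrees(np.arctan2(e[:,1],e[:,0])).round(1),q.mean(0).round(4))
rep("hous",[(195,103),(309,102),(306.5,229),(198.5,229)],.06)
print(proj(c,np.array([.553,-.0404,.154]),T),proj(c,np.array([.553,-.0404,.108]),T))
print(proj(c,np.array([.5305,-.2446,.118]),T))
```

```text
(251, 164, 1, 1) ((251.0, 164.0), (0.0, 0.0), 0.0)
hous [[0.6089, 0.0368], [0.6374, -0.0836], [0.4952, -0.1192], [0.4666, 0.0063]] [0.1238 0.1466 0.1287] [ -76.7 -166.   102.8] [ 0.552  -0.0399]
(np.float64(253.08976433664944), np.float64(187.85549239595565)) (np.float64(252.9588411255765), np.float64(176.78936814234547))
(np.float64(442.9081277253029), np.float64(243.28053791416528))
```

View pics/w1c.png

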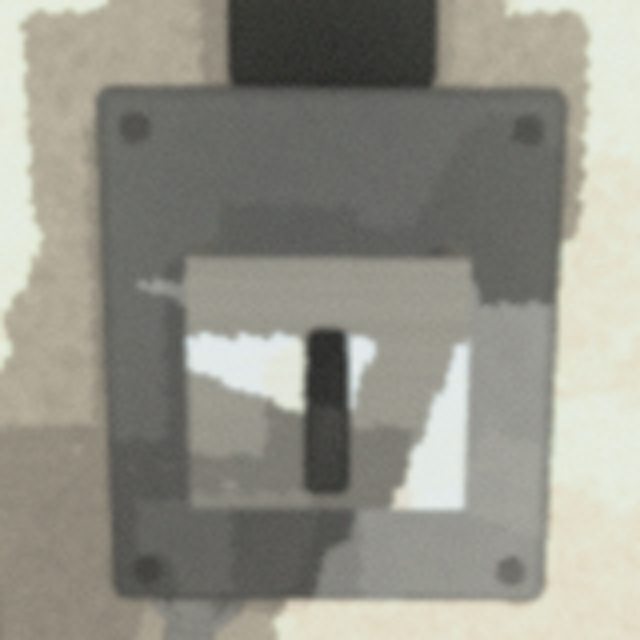

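Tab and plate agree with the estimate: offset -1.2 mm in tool y, with the yaw aligned. Now I descend and grip the tab.

```bash
python3 -m creep '{"xyz":[[0,-1.2,25],[0,-1.2,60],[0,-1.2,95],[0,-1.2,125],[0,-1.2,140],[0,-1.2,148],[0,-1.2,148],[0,-1.2,148],[0,-1.2,148],[0,-1.2,148],[0,-1.2,148],[0,-1.2,148]],"roll":[0,0,0,0,0,0,0,0,0,0,0,0],"claw":[0.6,0.4,0.4,0.4,0.4,0.4,0.4,0,0,0,0,0]}' 25
python3 - <<'E'
from h import *
c=r.camera("side");crop(c["image"],190,130,320,250,5,"s2.png")
print(wpose()[0],r.state()["width"]*94)
E
```

```text
t: 3.98
eef_pos: [0.5527, -0.039, 0.1146]
eef_rot: [3.141, -0.0, 0.223]
force: [-0.9, -0.7, 2.5]
width: 0.103
[ 0.55274192 -0.03904503  0.11453221] 9.368560003217635
```

View pics/s2.png

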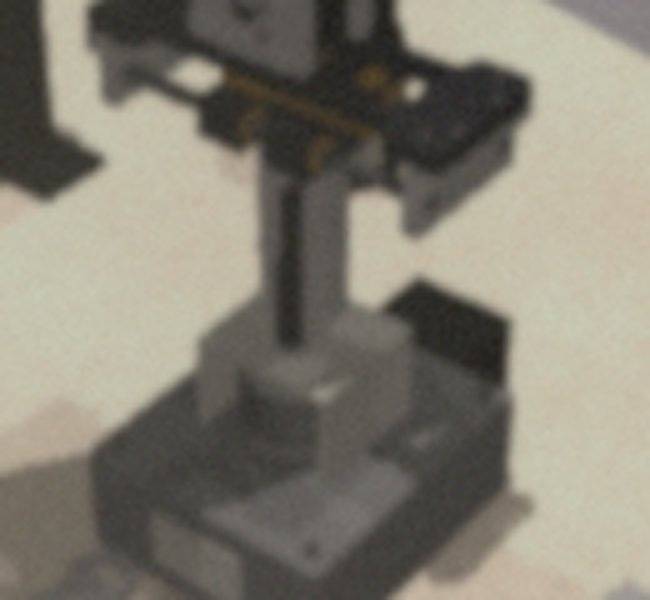

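The opening reads 9.4 mm, so the tab is gripped. Lift straight up and look.

```bash
python3 -m creep '{"xyz":[[0,0,-10],[0,0,-30],[0,0,-55],[0,0,-80],[0,0,-105],[0,0,-120],[0,0,-120],[5,-20,-120],[8,-50,-120],[10,-85,-120],[12,-120,-120],[14,-155,-120]],"roll":[0,0,0,0,0,0,0,0,0,0,0,0],"claw":[0,0,0,0,0,0,0,0,0,0,0,0]}' 25
python3 -m creep '{"xyz":[[2,-35,0],[4,-70,0],[6,-105,0],[6,-135,0],[6,-155,0],[6,-157,0],[6,-157,0]],"roll":[0,0,0,0,0,0,0],"claw":[0,0,0,0,0,0,0]}' 25
python3 - <<'E'
from h import *
c=r.camera("side");crop(c["image"],90,20,290,170,4,"s3.png")
c=r.camera("scene");crop(c["image"],190,30,350,150,5,"c3.png")
c=r.camera("wrist");cv2.imwrite("pics/w3.png",c["image"][:,:,::-1])
print(wpose()[0],r.state()["width"]*94)
E
```

```text
t: 5.52
eef_pos: [0.5312, 0.1174, 0.2334]
eef_rot: [3.141, 0.002, 0.224]
force: [0.0, 0.4, -1.9]
width: 0.102
t: 6.4
eef_pos: [0.5023, 0.2713, 0.2331]
eef_rot: [3.141, 0.002, 0.223]
force: [-0.3, 0.4, -1.6]
width: 0.106
[0.50253589 0.27103013 0.23338661] 10.101469137223003
```

View pics/s3.png

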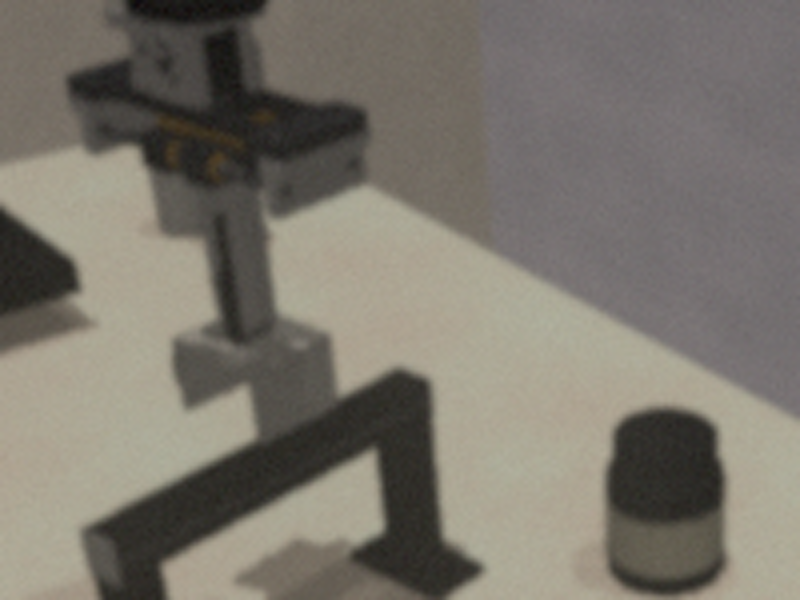

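View pics/c3.png

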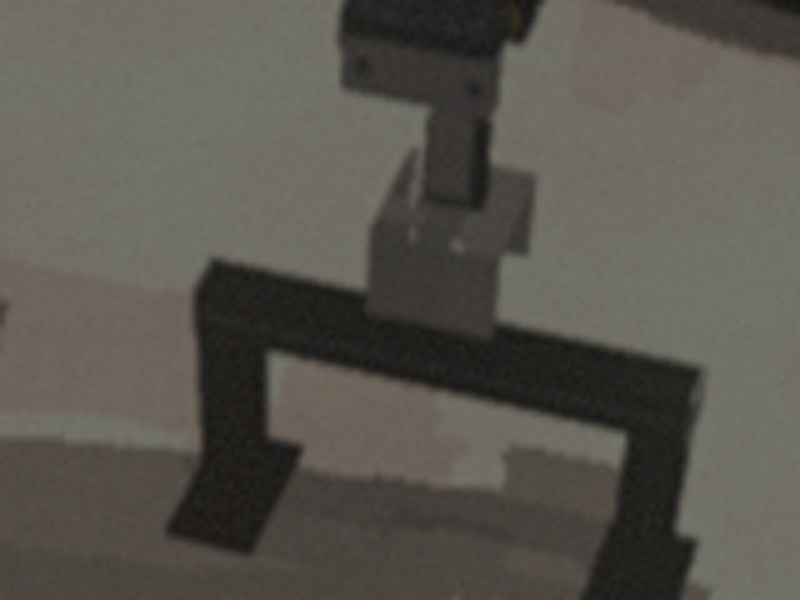

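View pics/w3.png

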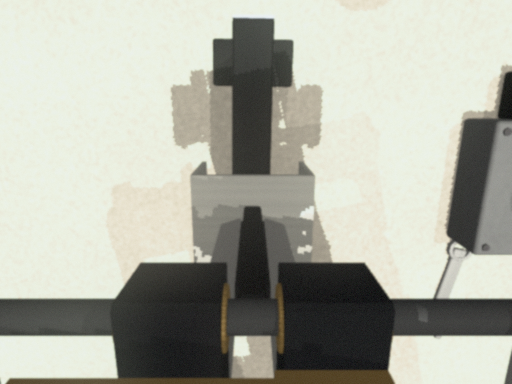

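The bar (columns 232–272) is centred under the plate (191–315) and the two are parallel. The underside is about 74 mm above the bar, so I lower it.

```bash
python3 -m creep '{"xyz":[[0,0,15],[0,0,35],[0,0,52],[0,0,64],[0,0,70],[0,0,73],[0,0,74],[0,0,74]],"roll":[0,0,0,0,0,0,0,0],"claw":[0,0,0,0,0,0,0,0]}' 25
python3 - <<'E'
from h import *
c=r.camera("side");crop(c["image"],90,40,290,190,4,"s4.png")
print(wpose()[0],r.state()["force"])
E
```

```text
t: 7.55
eef_pos: [0.5026, 0.271, 0.1597]
eef_rot: [3.141, 0.001, 0.223]
force: [-0.2, 0.3, -1.2]
width: 0.102
[0.50255907 0.27105316 0.15976534] [ 0.4179657  -0.29719284 -1.49907403]
```

View pics/s4.png

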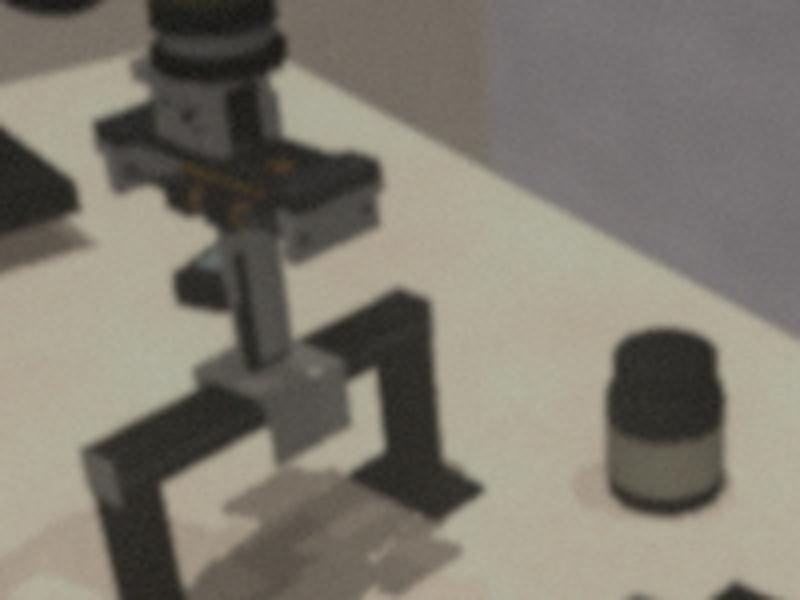

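The cover is astride the bar, but the tool still carries its weight (-1.5 N). Lower a little more, then release.

```bash
python3 -m creep '{"xyz":[[0,0,1],[0,0,2],[0,0,2]],"roll":[0,0,0],"claw":[0,0,0]}' 25;  python3 - <<'E'
from h import *
print([r.state()["force"][2] for i in range(3)])
E
```

```text
t: 7.98
eef_pos: [0.5027, 0.2711, 0.1595]
eef_rot: [-3.142, -0.0, 0.223]
force: [-6.6, -3.5, 12.3]
width: 0.106
[np.float64(12.317162746057768), np.float64(12.317162746057768), np.float64(12.317162746057768)]
```

```bash
python3 -m creep '{"xyz":[[0,0,-0.2],[0,0,-0.2],[0,0,-0.2]],"roll":[0,0,0],"claw":[0,0.03,0.2]}' 25; python3 -m creep '{"xyz":[[0,0,0],[0,0,0],[0,0,0],[0,0,0]],"roll":[0,0,0,0],"claw":[0.4,0.4,0.4,0.4]}' 25
 python3 - <<'E'
from h import *
c=r.camera("side");crop(c["image"],90,40,290,190,4,"s5.png")
c=r.camera("scene");crop(c["image"],190,30,350,150,5,"c5.png")
E
```

```text
t: 8.35
eef_pos: [0.5027, 0.2711, 0.1596]
eef_rot: [-3.142, -0.0, 0.223]
force: [1.0, -0.9, -0.5]
width: 0.178
t: 8.85
eef_pos: [0.5027, 0.2711, 0.1596]
eef_rot: [-3.142, -0.0, 0.223]
force: [-1.5, -0.0, -0.3]
width: 0.399
```

View pics/s5.png

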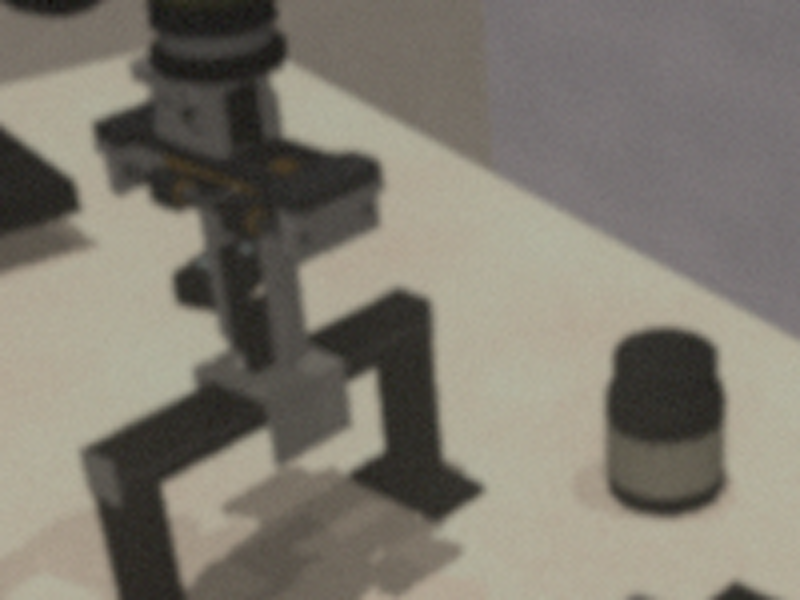

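View pics/c5.png

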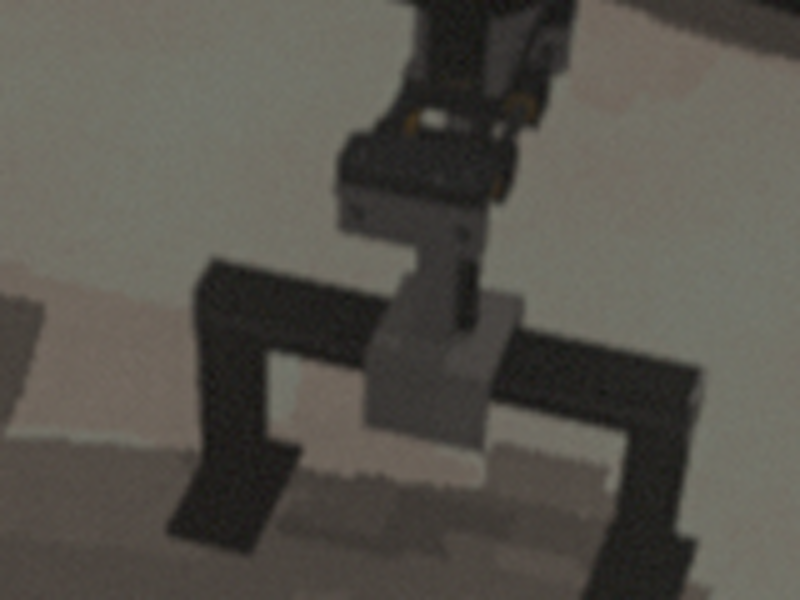

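The cover hangs level and the fingers are clear. I rise and go over the pulley to look at the keyway.

```bash
python3 -m creep '{"xyz":[[0,0,-15],[0,0,-40],[0,0,-70],[-2,20,-90],[-4,50,-90],[-6,85,-90],[-9,125,-90],[-12,165,-90],[-14,205,-90],[-16,245,-90],[-18,280,-90],[-20,305,-90]],"roll":[0,0,0,0,0,0,0,0,0,0,0,0],"claw":[0.4,0.4,0.4,0.4,0.5,0.5,0.5,0.8,1,1,1,1]}'
python3 -m creep '{"xyz":[[0,10,0],[0,10,0],[0,10,0]],"roll":[0,0,0],"claw":[1,1,1]}'
 python3 - <<'E'
from h import *
c=r.camera("wrist");p,R=wpose();T=(p,R);np.save("w6.npy",c["image"]);print(p,r.state()["eef_rot"])
crop(c["image"],170,100,340,240,4,"w6c.png")
crop(c["image"],202,132,302,222,6,"w6d.png")
print(proj(c,np.array([.5525,-.0405,.1]),T))
c=r.camera("scene");crop(c["image"],190,30,350,150,5,"c6.png")
E
```

```text
t: 10.45
eef_pos: [0.5507, -0.0323, 0.2508]
eef_rot: [3.141, -0.001, 0.222]
force: [-0.6, -0.6, -0.1]
width: 0.983
t: 10.82
eef_pos: [0.5529, -0.0412, 0.2511]
eef_rot: [3.141, -0.002, 0.223]
force: [-0.1, 0.1, -0.7]
width: 1.002
[ 0.55287298 -0.04116961  0.25102825] [ 3.14120961e+00 -1.69082201e-03  2.22723067e-01]
(np.float64(251.87768270258994), np.float64(177.96867578844154))
```

View pics/w6d.png

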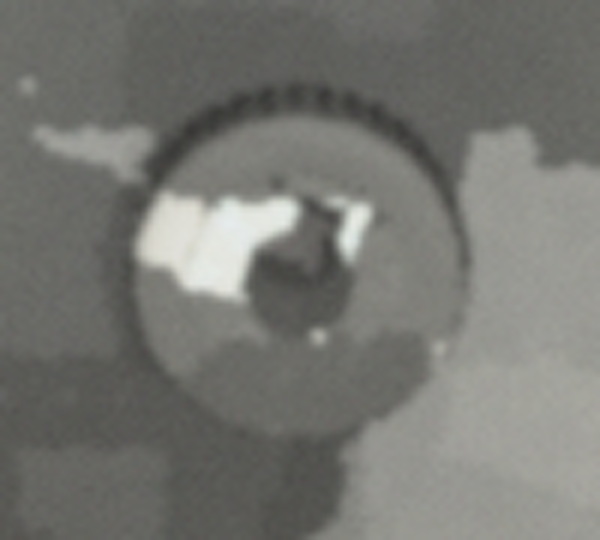

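View pics/c6.png

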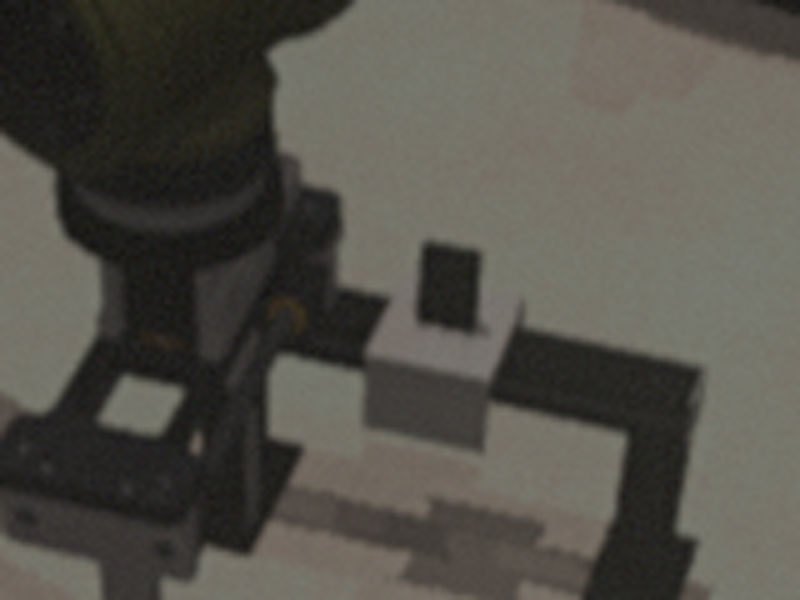

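The pulley's rim circle is centred at crop (300,276), which is the predicted place. The keyway opens upward and a little right (crop 316,197). I'll average a few frames for its angle.

Run:
```python
from h import *
im=np.mean([r.camera("wrist")["image"].astype(float) for i in range(6)],0)
c=r.camera("wrist");p,R=wpose();T=(p,R);np.save("w7.npy",im)
# rectify patch of plane z=.1: axes drive tool x up, tool y right, 20px/mm.. about estimated centre
C0=plane(c,(202+300/6-.42,132+276/6-.42),.1,T);print(C0)
ex,ey=R[:,0],R[:,1]
n=600;k=n/44
pts=[];dst=[]
for a,b in((-.02,-.02),(.02,-.02),(.02,.02),(-.02,.02)):
    pts.append(proj(c,C0+a*ex+b*ey,T));dst.append((n/2+b*1000*k,n/2-a*1000*k))
H=cv2.getPerspectiveTransform(np.float32(pts),np.float32(dst))
g=cv2.warpPerspective(im.astype(np.float32),H,(n,n),flags=cv2.INTER_CUBIC)
g=np.clip((np.clip(g,0,255)/255)**.6*255,0,255).astype(np.uint8)[:,:,::-1].copy()
cv2.circle(g,(n//2,n//2),int(9*k),(0,255,0),1);cv2.circle(g,(n//2,n//2),int(14.5*k),(0,255,255),1)
for d in(-20,-10,0,10,20):
    a=np.radians(d);cv2.line(g,(int(n/2+15*k*np.sin(a)),int(n/2-15*k*np.cos(a))),(int(n/2+18*k*np.sin(a)),int(n/2-18*k*np.cos(a))),(0,0,255) if d else (255,0,0),1)
cv2.imwrite("pics/w7.png",g)
```

```text
[ 0.55285666 -0.04089713  0.1       ]
```

View pics/w7.png

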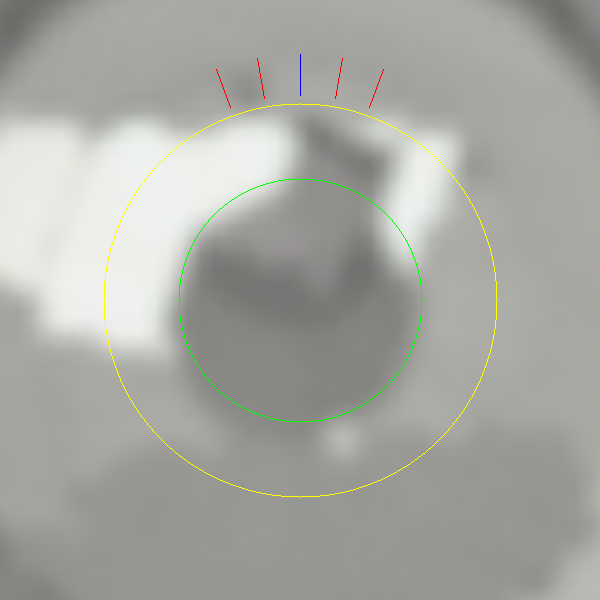

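The rectified view shows the bore circle fitting at (0.5529,-0.0409). The slot's edges give the keyway about 17.5° clockwise of the tool's x, so its yaw is about -5°, with ±8° of slack. Next I go over the shaft.

```bash
python3 -m creep '{"xyz":[[-5,15,-12],[-15,45,-15],[-28,80,-15],[-42,120,-15],[-55,155,-15],[-64,183,-15],[-67,193.5,-15],[-67,193.5,-15],[-67,193.5,-15]],"roll":[2,4,6,8,10,11.3,11.3,11.3,11.3],"claw":[1,1,1,1,1,1,1,1,1]}'
 python3 - <<'E'
from h import *
im=np.mean([r.camera("wrist")["image"].astype(float) for i in range(3)],0)
c=r.camera("wrist");p,R=wpose();T=(p,R);np.save("w8.npy",im)
print(p,r.state()["eef_rot"])
print(proj(c,np.array([.5305,-.2446,.118]),T),proj(c,np.array([.5305,-.2446,.07]),T))
crop(im,200,125,310,235,6,"w8.png")
E
```

```text
t: 12.4
eef_pos: [0.5303, -0.2446, 0.266]
eef_rot: [3.142, -0.002, 0.025]
force: [-0.2, -0.1, -0.7]
width: 1.001
[ 0.53027708 -0.24476125  0.26592754] [ 3.14143625e+00 -1.62747684e-03  2.56366712e-02]
(np.float64(252.47941114648117), np.float64(178.07088046516094)) (np.float64(252.44534139706047), np.float64(169.01851558155042))[ WARN:0@4.623] global loadsave.cpp:1063 imwrite_ Unsupported depth image for selected encoder is fallbacked to CV_8U.
```

View pics/w8.png

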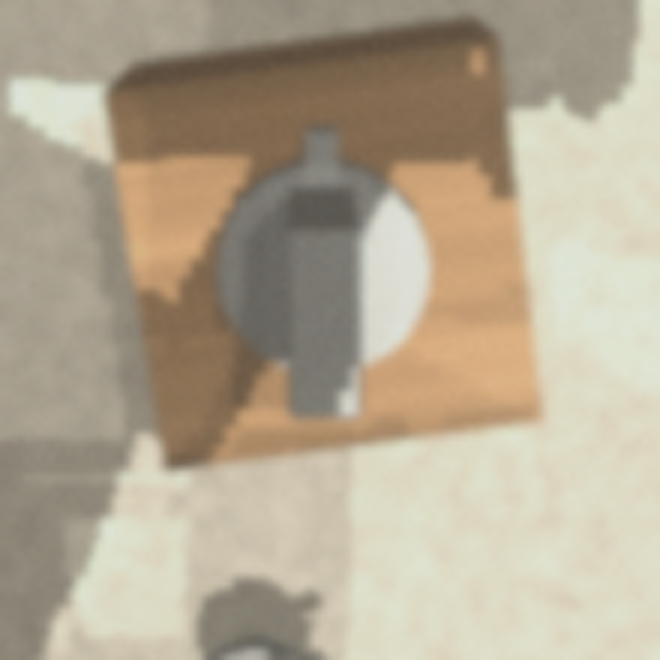

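The head top is at crop (326,323) and the lug at (321,145), pointing up along tool x. So the tool is aligned within about 1° and the head sits +1.2 mm in tool y. I descend and grip.

```bash
python3 -m creep '{"xyz":[[0,1.2,25],[0,1.2,65],[0,1.2,105],[0,1.2,140],[0,1.2,165],[0,1.2,180],[0,1.2,188],[0,1.2,188],[0,1.2,188],[0,1.2,188]],"roll":[0,0,0,0,0,0,0,0,0,0],"claw":[0.5,0.4,0.4,0.4,0.4,0.4,0.4,0.4,0.3,0.2]}' 45
python3 -m creep '{"xyz":[[0,0,0],[0,0,0],[0,0,0],[0,0,0]],"roll":[0,0,0,0],"claw":[0,0,0,0]}' 45
 python3 - <<'E'
from h import *
c=r.camera("side");crop(c["image"],250,160,380,280,5,"s9.png")
print(wpose()[0],r.state()["width"]*94)
E
```

```text
t: 13.85
eef_pos: [0.5309, -0.2461, 0.0786]
eef_rot: [3.141, -0.003, 0.026]
force: [0.1, -0.1, -0.8]
width: 0.231
t: 14.35
eef_pos: [0.531, -0.2462, 0.079]
eef_rot: [3.141, -0.003, 0.026]
force: [-1.0, 0.6, 4.6]
width: 0.124
[ 0.53101447 -0.24619424  0.07893192] 11.781998831034798
```

View pics/s9.png

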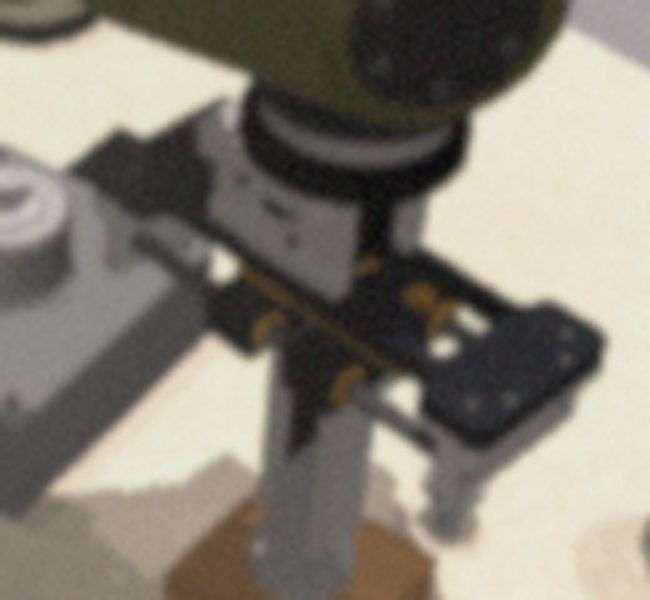

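Gripped (11.8 mm). From the TCP height, the shoulder is 19 mm below the TCP, and the shaft sits about -0.9 mm in tool x. I lift, carry and turn to a yaw of about -4.7°.

```bash
python3 -m creep '{"xyz":[[0,0,-10],[0,0,-30],[0,0,-55],[0,0,-85],[0,0,-105],[4,-20,-110],[9,-55,-110],[14,-95,-110],[19,-135,-110],[24,-170,-110],[28,-195,-110],[28,-204.5,-110]],"roll":[0,0,0,0,0,1,2,3,4,5,6.2,6.2],"claw":[0,0,0,0,0,0,0,0,0,0,0,0]}' 45
python3 -m creep '{"xyz":[[0,0,0],[0,0,0]],"roll":[0,0],"claw":[0,0]}' 45
 python3 - <<'E'
from h import *
p,R=wpose();d=np.array([.5538,-.0410,.17])-p;print(R.T@d*1000,np.degrees(r.state()["eef_rot"]),r.state()["width"],r.state()["force"])
c=r.camera("side");crop(c["image"],170,100,320,240,5,"s10.png")
c=r.camera("scene");crop(c["image"],170,110,320,250,5,"c10.png")
c=r.camera("wrist");cv2.imwrite("pics/w10.png",c["image"][:,:,::-1])
E
```

```text
t: 15.9
eef_pos: [0.5533, -0.0399, 0.1889]
eef_rot: [3.141, -0.003, -0.081]
force: [-0.5, -0.3, -2.8]
width: 0.128
t: 16.15
eef_pos: [0.5532, -0.0407, 0.1889]
eef_rot: [3.141, -0.003, -0.081]
force: [0.2, -1.0, -2.3]
width: 0.122
[ 0.54266593  0.27519747 18.9325659 ] [ 1.79957522e+02 -1.47265834e-01 -4.66856657e+00] 0.12182110345970093 [ 0.17704125 -1.00633781 -2.25032584]
```

View pics/s10.png

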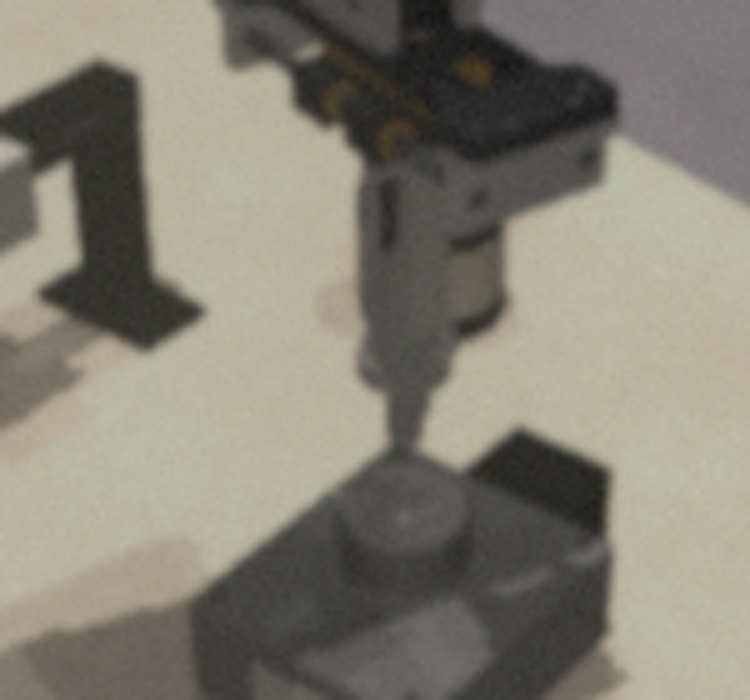

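View pics/c10.png

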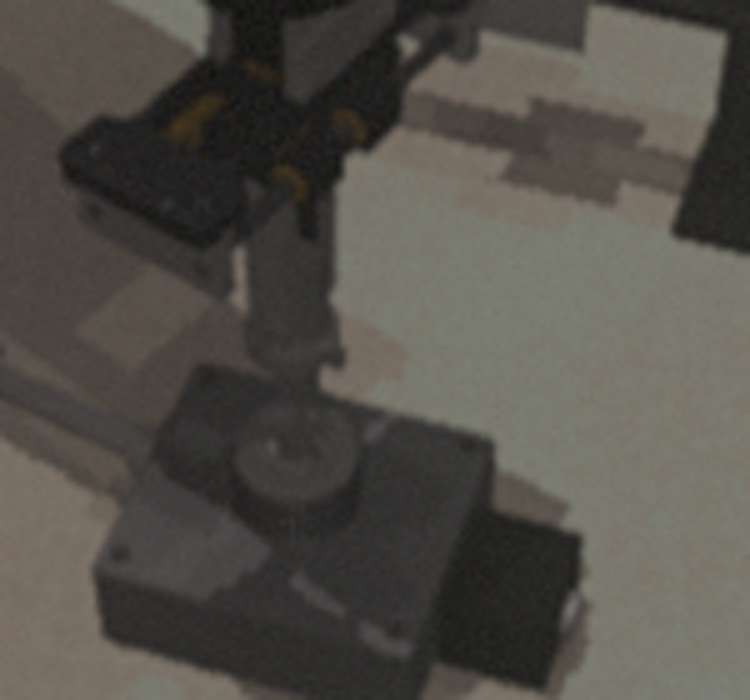

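View pics/w10.png

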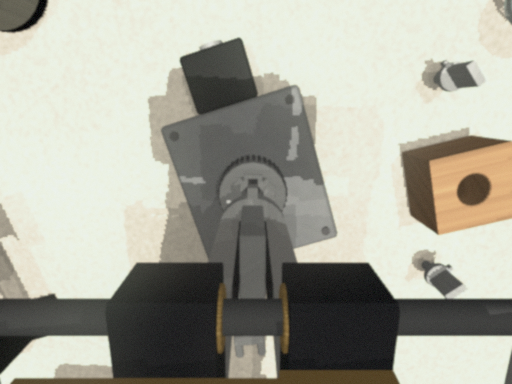

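In the wrist view the shaft stands over the pulley with its lug towards the keyway, at about (252,185). I shift the last 0.5 mm and lower into the bore mouth in small steps, watching the force.

```bash
python3 -m creep '{"xyz":[[0.5,0.3,8],[0.5,0.3,18],[0.5,0.3,24],[0.5,0.3,28],[0.5,0.3,31],[0.5,0.3,31]],"roll":[0,0,0,0,0,0],"claw":[0,0,0,0,0,0]}' 45
 python3 - <<'E'
from h import *
c=r.camera("wrist");crop(c["image"],200,120,310,220,6,"w11.png")
c=r.camera("side");crop(c["image"],170,100,320,240,5,"s11.png");print(r.state()["force"])
E
```

```text
t: 17.05
eef_pos: [0.5538, -0.0409, 0.1578]
eef_rot: [3.141, -0.003, -0.082]
force: [-0.8, -0.0, -2.9]
width: 0.126
[ 0.34329592  0.40613885 -2.85960268]
```

View pics/w11.png

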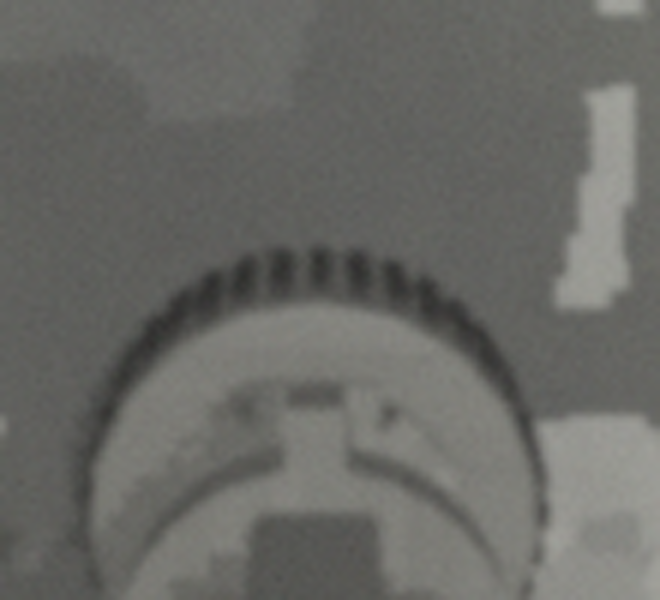

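View pics/s11.png

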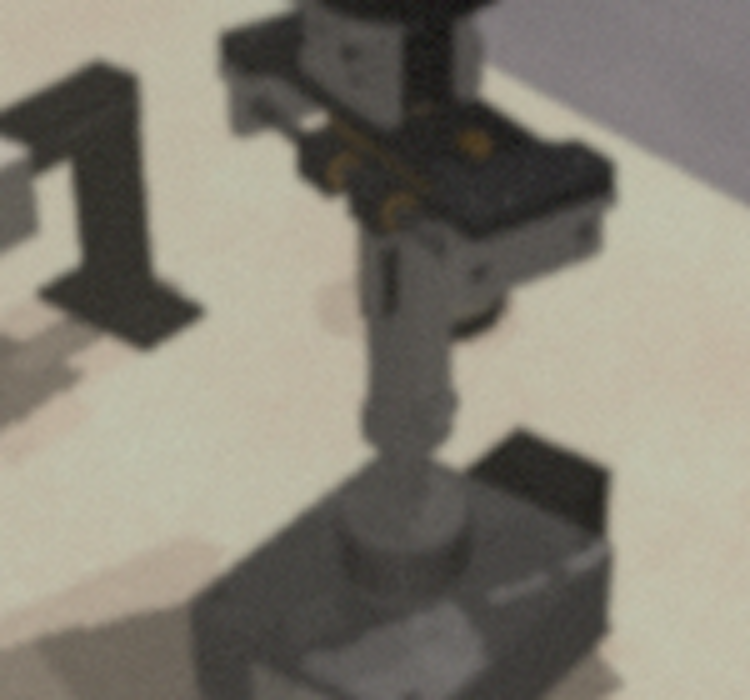

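No contact force yet with the tip about 3 mm in. The keyway's dark end (crop 290–342) lines up with the lug (285–350), so I go on.

```bash
python3 -m creep '{"xyz":[[0,0,3],[0,0,6],[0,0,9],[0,0,9]],"roll":[0,0,0,0],"claw":[0,0,0,0]}' 45
python3 -m creep '{"xyz":[[0,0,2],[0,0,4],[0,0,6],[0,0,8],[0,0,8]],"roll":[0,0,0,0,0],"claw":[0,0,0,0,0]}' 45
```

```text
t: 17.65
eef_pos: [0.5538, -0.0409, 0.1488]
eef_rot: [3.141, -0.002, -0.082]
force: [0.5, -0.6, -3.1]
width: 0.125
t: 18.27
eef_pos: [0.5538, -0.041, 0.1406]
eef_rot: [3.141, -0.002, -0.082]
force: [-0.3, 0.5, -3.0]
width: 0.124
```

It passed the key-resting height with no force, so the key is entering the keyway. I continue to the spring seat.

```bash
python3 -m creep '{"xyz":[[0,0,3],[0,0,6],[0,0,9],[0,0,12],[0,0,13],[0,0,13],[0,0,13]],"roll":[0,0,0,0,0,0,0],"claw":[0,0,0,0,0,0,0]}' 45
python3 -m creep '{"xyz":[[0,0,2],[0,0,4],[0,0,6],[0,0,6]],"roll":[0,0,0,0],"claw":[0,0,0,0]}' 60
```

```text
t: 19.15
eef_pos: [0.5539, -0.041, 0.1277]
eef_rot: [3.141, -0.002, -0.082]
force: [0.2, 0.2, -3.5]
width: 0.123
t: 19.65
eef_pos: [0.554, -0.041, 0.1218]
eef_rot: [3.141, -0.003, -0.082]
force: [-1.1, 1.3, 1.7]
width: 0.125
```

```bash
python3 -m creep '{"xyz":[[0,0,1],[0,0,2],[0,0,3],[0,0,3]],"roll":[0,0,0,0],"claw":[0,0,0,0]}' 60
python3 -m creep '{"xyz":[[0,0,0.7],[0,0,1],[0,0,1]],"roll":[0,0,0],"claw":[0,0,0]}' 60
```

```text
t: 20.15
eef_pos: [0.5541, -0.041, 0.1189]
eef_rot: [3.141, -0.003, -0.082]
force: [-1.7, 0.1, 4.6]
width: 0.126
t: 20.52
eef_pos: [0.5542, -0.041, 0.1189]
eef_rot: [3.141, -0.004, -0.082]
force: [-6.3, 0.7, 13.1]
width: 0.124
```

The force jumped from 4.6 to 13 N with no more travel, at the predicted 0.119 m, so the collar is seated. Now a last look.

```bash
python3 -m creep '{"xyz":[[0,0,0.3],[0,0,0.3],[0,0,0.3],[0,0,0.3]],"roll":[0,0,0,0],"claw":[0,0,0,0]}' 60
 python3 - <<'E'
from h import *
c=r.camera("side");crop(c["image"],100,90,320,240,3,"s12.png")
s=r.state();print(s["force"],s["joint_velocities"].round(4),s["eef_pos"],s["eef_rot"],s["width"])
E
```

```text
t: 21.02
eef_pos: [0.5541, -0.041, 0.1189]
eef_rot: [3.141, -0.003, -0.082]
force: [-3.7, 1.0, 8.3]
width: 0.128
[-4.00997185  1.25227714  7.81717368] [ 0.0008  0.0002 -0.0011  0.0011  0.0005  0.0004] [ 0.55410171 -0.04095258  0.11890573] [ 3.14094203 -0.00347925 -0.08180896] 0.1223953855758647
```

View pics/s12.png

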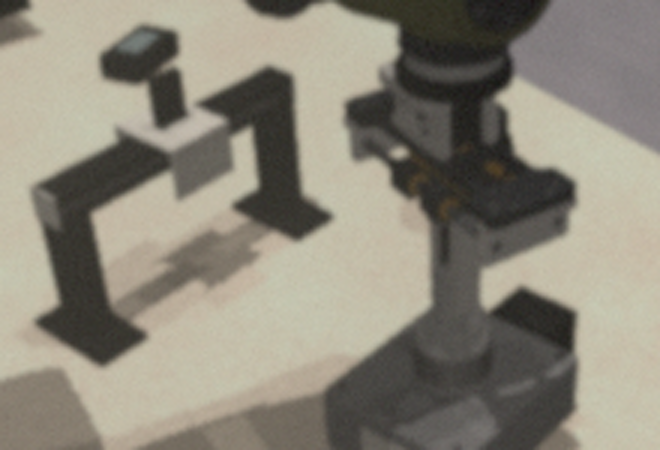

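The cover hangs level and the collar is flush. I'll add a little more push for margin and hand in.

```bash
python3 -m creep '{"xyz":[[0,0,0.5],[0,0,1],[0,0,1],[0,0,1],[0,0,1]],"roll":[0,0,0,0,0],"claw":[0,0,0,0,0]}' 60
 python3 - <<'E'
from station import r
s=r.state();print(s["force"],s["joint_velocities"].round(4),s["eef_pos"])
r.close_job()
E
```

```text
t: 21.7
eef_pos: [0.5542, -0.041, 0.1189]
eef_rot: [3.141, -0.004, -0.082]
force: [-6.6, 0.5, 14.9]
width: 0.126
[-6.57673351  0.46842771 14.94883707] [-0.0017  0.0012  0.0009  0.0004 -0.0002 -0.0018] [ 0.55415662 -0.04097034  0.1188799 ]
the job is handed in; nothing more can be done
```

I moved the dust cover onto the bar, then put the keyed shaft into the pulley and pressed it home. The job was handed in at about 22 s with the shaft still gripped and held down.

- **Cover:** it hangs level astride the middle of the bar, released. The last side picture showed it still there.
- **Key:** I read the keyway's angle from above with the wrist camera and turned the shaft to it. The key went in without any searching, with no rise in force below the height where it would have rested on the pulley.
- **Shaft:** the collar stopped at the height I had worked out for fully home. The force then rose to about 15 N with no more travel, and the arm was practically at rest.
- **Side force:** about 6.6 N of sideways force remained while pressing. The tool tilt stayed within 0.004 rad.
- **Bystanders:** I never went near the tub, beaker or spanner, but I did not measure them again at the end.

No check failed. The only disagreement was 1–2 mm between the scene, side and wrist measurements, within the stated calibration.

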